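# Index the riveting stand to the cross label and set its brake

## Task

On the riveting stand, push the upright tab of the turning disc with your fingertips until it points at the cross-shaped label plug. Then push the brake lever fully over to its other end and move clear. Push only: leave the steel anvil block riding undisturbed on the disc, and leave the other things on the bench where they are.

Things in the scene. Friction and masses are not known exactly. Their poses are not given: they have to be found in the camera images.
- stand: fixed riveting stand: round dark plate, radius 170 mm, 15 mm thick, with a pedestal in its middle. Origin: on the disc's turning axis, at table height; z up. Stands turned up to 0.3 rad either way on the bench. The four label plugs lie on its plate around its own +x side (the side away from the robot), at -70, -35, +35 and +70 degrees from its x axis, in any order.
- turret (a joint): angle of the turning disc about the stand's vertical axis, rad; 0 = tab along the stand's +x, grows counter-clockwise seen from above; stops at -1.6 and 1.6. It starts between -0.2 and 0.2, so it may have to go either way. Held by plain friction (about 2.5 N at the tab), no clicks and no spring: it stays where the pushing stops.
- turret_top (a point): centre of the disc's upper face, on the turning axis, 70 mm above the table. Its x axis points along the tab. The disc has radius 70 mm and is 20 mm thick.
- tab_mid (a point): middle of the upright bright metal tab at the rim of the disc: a plate 26 mm long radially (85 to 111 mm from the axis), 10 mm thick along the turning direction, from 55 to 105 mm above the table; this point is 98 mm from the axis, 80 mm above the table. Push on its flat sides. A low spoke 14 mm wide (55 to 67 mm above the table) joins it to the disc and ends 115 mm from the axis.
- pointer (a point): imaginary point straight out along the tab, 142 mm from the axis, which is the radius of the labels' centres: the tab points exactly at a label when this point is over that label's centre.
- label_cross: THE TARGET: cross-shaped (plus) aluminium plug 12 mm high, fixed on the stand's plate, its centre 142 mm from the disc's turning axis; origin at the centre of its underside (15 mm above the table). Arms 42 mm across and 13 mm wide.
- label_square: square aluminium plug 12 mm high, fixed on the stand's plate, its centre 142 mm from the disc's turning axis; origin at the centre of its underside (15 mm above the table). 34 mm wide.
- label_disc: round aluminium plug 12 mm high, fixed on the stand's plate, its centre 142 mm from the disc's turning axis; origin at the centre of its underside (15 mm above the table). 38 mm in diameter.
- label_bar: single straight bar, aluminium plug 12 mm high, fixed on the stand's plate, its centre 142 mm from the disc's turning axis; origin at the centre of its underside (15 mm above the table). 44 by 13 mm.
- brake (a joint): brake lever angle, rad: 0 as it starts, leaning towards the stand's -x (towards the robot); 1.0 fully over, leaning as much towards the stand's +x. It is light (about 1 N at the knob) and stays where it is left.
- brake_tip (a point): centre of the lever's black ball knob, radius 13 mm, at the end of a 10 mm thick steel rod. It swings in the stand's x-z plane on a radius of 80 mm about a pivot 37 mm above the table, at x = -35 mm, y = +155 mm in the stand's frame; the knob's centre is 107 mm above the table at either end and 117 mm halfway; it travels 77 mm along the stand's +x. Its housing is a block 70 x 50 mm, rising to 50 mm above the table at most.
- anvil_block: loose steel block, 70 x 24 x 34 mm high, 0.3 to 0.6 kg, lying on the middle of the disc and turning with it; origin at the centre of its underside, its long side along its x. Do not lift it or shift it on the disc.
- punch: bystander: loose steel punch standing on the near part of the stand's plate, 22 mm in diameter, 65 mm high; origin under its centre
- die_ring: bystander: loose steel ring, 36 mm across, 14 mm high, on the near part of the stand's plate; origin under its centre
- hammer: bystander: hammer lying on the right of the bench
- scraper: bystander: hand tool with a grey handle lying on the right near the robot
- rivet_jar: bystander: closed jar, 60 mm across, 70 mm high, left of the stand; origin under its centre
- reed_plate: bystander: slotted aluminium plate, 200 x 50 x 5 mm, lying flat on the left
- brush: bystander: brush lying on the left near the robot
Mind the look-alikes: they are no part of the job. Leave any green or turquoise look-alike of the anvil_block alone.

How it is judged:
On the way, in this order (a step that is already met when the one before it is completed fails the run):
1. the tab points at the cross label, the brake lever not yet pushed (horizontal distance between pointer and label_cross below 0.014 m and value of joint brake below 0.3 rad), for 0.3 s.
2. the brake lever is fully over, the tab still at the cross (horizontal distance between pointer and label_cross below 0.014 m and value of joint brake above 0.85 rad), for 0.2 s.
At the end, for the whole second after the job is handed in: the tab points at the cross label (the point 142 mm out along the tab within 14 mm of the label's centre), the brake lever beyond 0.85 rad of its 1.0, both at rest, the anvil block lying on the disc within 18 mm of its middle (all of step 2 and not (distance between anvil_block and turret_top above 0.018 m) and angle between anvil_block's own z axis and vertical below 0.1 rad and velocity of joint turret between -0.05 and 0.05 rad/s and velocity of joint brake between -0.1 and 0.1 rad/s); the robot touches nothing.
It fails at once if the anvil block is lifted, tipped or shifted on the disc (more than 18 mm from its middle) (distance between anvil_block and turret_top above 0.018 m or angle between anvil_block's own z axis and vertical above 0.3 rad).
It fails at once if a bystander is lifted, carried or pushed away (moved more than 25 mm) (distance of any of punch, die_ring, hammer, scraper, rivet_jar, reed_plate, brush from where it was at the start of the episode above 0.025 m).
It also fails if it takes over 61 s, if anything falls off the work surface, if the arm or the gripper's body presses on something with over 40 N, if the wrist force passes 120 N, or if a joint passes its speed limit or range.

## Robot

A 6-joint arm with a two-finger parallel gripper is mounted at the origin on the work surface. World frame = base frame: x ahead of the robot, y to its left, z up, the work surface at z = 0. Lengths are in m, angles in rad, forces in N, time in s.
With the tool pointing down it reaches from about 0.275 to 1 m from the base axis. Payload 8.4 kg.
Tool frame: the origin (TCP) lies midway between the tips of the shut fingers; the grasp point (between the pads) lies bot.grip_depth behind it (bot.grip_depth is the distance from the TCP to the grasp point, in m); z points along the fingers, y is the line along which they close (so a half turn about z gives the same grasp; the last joint's range is limited). The gripper opens to 85 mm and grips with 20 to 120 N. Pads are 22 mm wide; open, the fingers measure 114 mm over their backs; the gripper's body (76 mm by 85 mm) begins 54 mm behind the grasp point. The pads swing forward as they close: fully open they stand 13 mm farther back than shut.
Start: joints at [-0.002, 0.353, 1.633, -0, 1.155, -0.002], TCP at [0.625, -0, 0.231] pointing down, gripper open.
Joint ranges: [-2.63, 2.63], [-0.92, 2.1], [0.06, 2.66], [-1.3, 4.44], [0, 2.69], [-3.02, 3.02]. Speed limits (rad/s): [2.22, 2.22, 2.79, 3.14, 3.14, 3.14].

## Interface

Orientations are given as a 3x3 rotation matrix whose columns are the frame's x, y, z axes.
In Python, from station import bot gives the robot as it stands.
- The arm moves only by the shell command python3 -m jog 'ROWS' [FORCE]. ROWS is JSON, a list that holds one entry, the list of rows, each a list of 7 numbers: the shift along the world's x, y, z in m, then the turn, a rotation vector about the world's x, y, z in degrees, then the finger opening in m, from 0 to 0.0854. In form: [[[tx, ty, tz, ax, ay, az, gripper], ...]]. A call has 1 to 12 rows; each row is the pose to reach, as a shift and turn from the pose commanded when the call began; what a row does not reach only later rows make up. A row lasts 1/10 s, in which the tool goes at most 50 mm and 8.59 degrees, less where a joint would pass 70% of its speed; a pose out of reach is approached as far as the arm can. A call with a gripper value outside its range is refused whole. The fingers move at their own pace and stop on an object; FORCE is the grip in N (left out, the last holds). Time passes only in rows, so rows that repeat a pose let the fingers close. It gives the time, the measured TCP pose, the force, the opening and the grip force at its end, in the units of the state.
- bot.get_obs(): the state, without advancing time (a new reading comes with each control period).
- bot.read_camera(name): name is "scene" or "side" or "wrist"; returns the picture (420x560x3 uint8, red, green, blue); there is no depth.
- bot.calibration(name): a dict with "fovy" (degrees; the focal length in pixels is half the picture's height over the tangent of half this angle, whatever the lens; pixels are square), "cx", "cy" (the principal point, pixels), "rvec" (rotation vector, rad) and "tvec" (3), from world to camera coordinates, as OpenCV has them. Camera axes: x right, y down, z forward; pixel columns grow to the right and rows downward; lengths in m; the calibration is good to about 2 mm. A picture is of the moment at which its call begins: read the wrist's pose just before it. calibration takes no time and is no camera call; for the wrist camera it gives the pose at the moment of the call.
- bot.job_done(): hands the job in; it is judged then, once.
The state is a dict: "time_s": time; "joints": joint angles; "qd": joint speeds; "joint_efforts": joint torques, N m; "position": TCP position; "tcp_rot": TCP orientation; "wrist_force": force on the tool from outside, world axes, zero at the start; "wrist_torque": the same for the moment, N m; "finger_gap": opening from 0.0 (shut) to 1.0 (fully open); "grip_force": force on a finger pad.
Only numpy, scipy, OpenCV 4.12 (cv2) and the standard library are available. Lean on these libraries where they do the work, as an engineer would, in place of code of your own. Each camera call takes 0.05 s, during which the arm holds its last target. There are 200 camera calls.

## Working session

There is one attempt and no reset: what is moved stays moved. The work goes in short steps, Python scripts to look and compute and a shell command to move; the robot and the scene stay as the last step left them, time stands still between calls to the robot, and variables do not carry over. Pictures are saved under pics/ and viewed, at most 10 in all, crops included, and the job is handed in when it is done.

```bash
mkdir -p pics; cat > h.py <<'E'
import numpy as np, cv2
from station import bot
def cal(n):
    c=bot.calibration(n); f=210/np.tan(np.radians(c["fovy"])/2)
    return np.array([[f,0,c["cx"]],[0,f,c["cy"]],[0,0,1]]),np.array(c["rvec"],float),np.array(c["tvec"],float)
def snap(n):
    k=cal(n); im=np.asarray(bot.read_camera(n)); return cv2.cvtColor(im,cv2.COLOR_RGB2BGR),k
def ray(uv,k):
    K,r,t=k; R=cv2.Rodrigues(r)[0]; d=R.T@np.linalg.inv(K)@np.array([uv[0],uv[1],1.]); return -R.T@t,d
def onz(uv,k,z):
    o,d=ray(uv,k); return o+d*(z-o[2])/d[2]
def proj(p,k):
    return cv2.projectPoints(np.array(p,float).reshape(-1,3),k[1],k[2],k[0],None)[0].reshape(-1,2)
E
python3 - <<'E'
from h import *
for n in ["scene","side"]:
    im,k=snap(n); cv2.imwrite(f"pics/{n}0.png",im); o,d=ray((280,210),k); print(n,k[0][0,0],o,d,onz((280,210),k,0))
E
```

```text
scene 483.82022349515796 [ 1.27758603 -0.45257523  0.88420608] [-0.63722655  0.43636481 -0.63534139] [3.90756364e-01 1.54714691e-01 1.11022302e-16]
side 417.7511166763476 [0.24095708 0.82324576 0.57935179] [ 0.27187492 -0.81674686 -0.50900637] [ 0.5504055 -0.1063767  0.       ]
```

View pics/scene0.png

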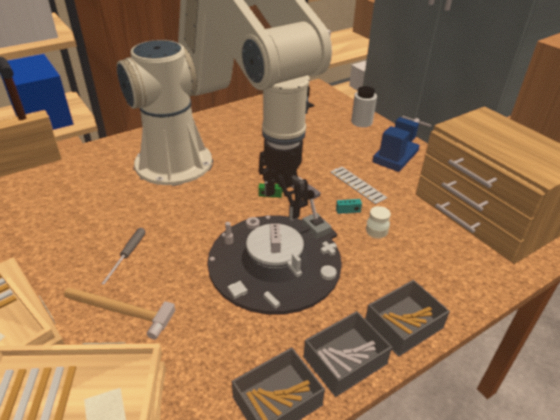

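View pics/side0.png

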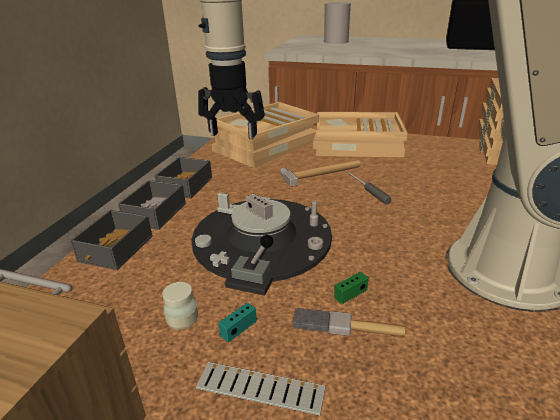

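The labels in the scene view are: cross (329,248), disc (329,272), bar (272,299) and square (237,290). In the side view the cross is at (220,259) and the disc at (203,240). The tab is at (295,265) in scene and (223,202) in side. The brake knob is near (265,241) in side. The cross looks like the +70° slot, next to the brake. I'll measure the positions and check the choice in one close crop.

```bash
python3 - <<'E'
from h import *
from scipy.optimize import least_squares
out={}
for n,seeds in {"scene":dict(cross=(329,248),disc=(329,272),bar=(272,299),square=(237,290)),"side":dict(cross=(220,259),disc=(203,240))}.items():
    im=cv2.imread(f"pics/{n}0.png"); k=cal(n); g=cv2.cvtColor(im,cv2.COLOR_BGR2GRAY)
    m=(g>125).astype(np.uint8); N,L,S,C=cv2.connectedComponentsWithStats(m)
    for s,(u,v) in seeds.items():
        d=np.hypot(C[:,0]-u,C[:,1]-v)+1e3*(S[:,4]<15); i=d.argmin(); p=onz(C[i],k,.024)  # blob incl. some side
        print(n,s,C[i].round(1),S[i,4],p.round(4)); out[n,s]=p
    if n=="scene": x0,y0,w,h=195,200,160,115
    else: x0,y0,w,h=180,180,160,115
    cv2.imwrite(f"pics/{n}_c.png",cv2.resize(im[y0:y0+h,x0:x0+w],None,fx=5,fy=5,interpolation=cv2.INTER_CUBIC))
A=dict(cross=70,disc=35,bar=-35,square=-70)
def f(x):
    return np.concatenate([x[:2]+.142*np.array([np.cos(np.radians(A[s])+x[2]),np.sin(np.radians(A[s])+x[2])])-p[:2] for (n,s),p in out.items()])
r=least_squares(f,[.6,0,0]); print(r.x,(r.fun*1e3).round(1))
E
python3 -c "
import cv2,numpy as np
a=cv2.imread('pics/scene_c.png');b=cv2.imread('pics/side_c.png')
cv2.imwrite('pics/both.png',np.vstack([cv2.resize(a,(416,299)),cv2.resize(b,(416,299))]))"
```

```text
scene cross [328.2 271.2] 155 [0.6724 0.1086 0.024 ]
scene disc [328.2 271.2] 155 [0.6724 0.1086 0.024 ]
scene bar [271.3 298.4] 101 [ 0.6704 -0.0543  0.024 ]
scene square [237.  288.3] 189 [ 0.6019 -0.1055  0.024 ]
side cross [218.4 258.4] 158 [0.6046 0.167  0.024 ]
side disc [202.1 240.2] 145 [0.6713 0.1134 0.024 ]
[ 0.5636476   0.02756464 -0.08436183] [-49.1  47.8  14.   -9.7   2.3  -9.1  -1.1  -4.   18.7 -10.6  15.2 -14.5]
```

View pics/scene_c.png

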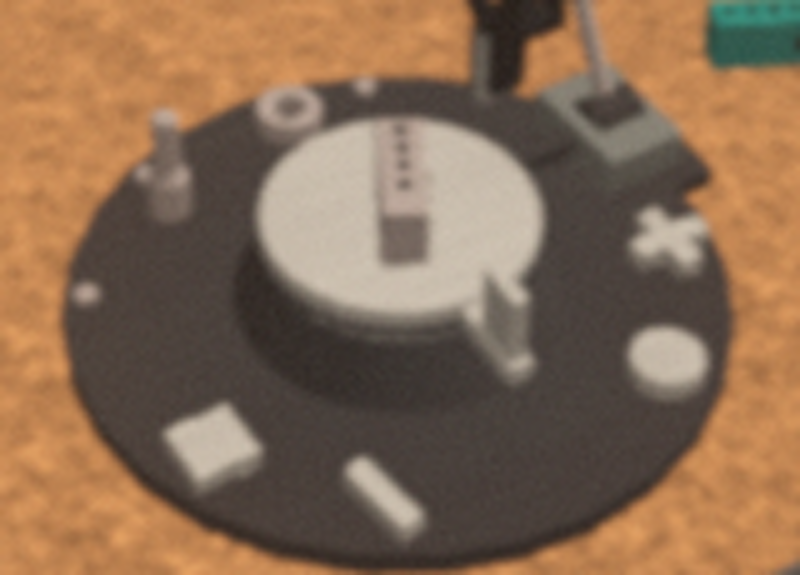

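View pics/side_c.png

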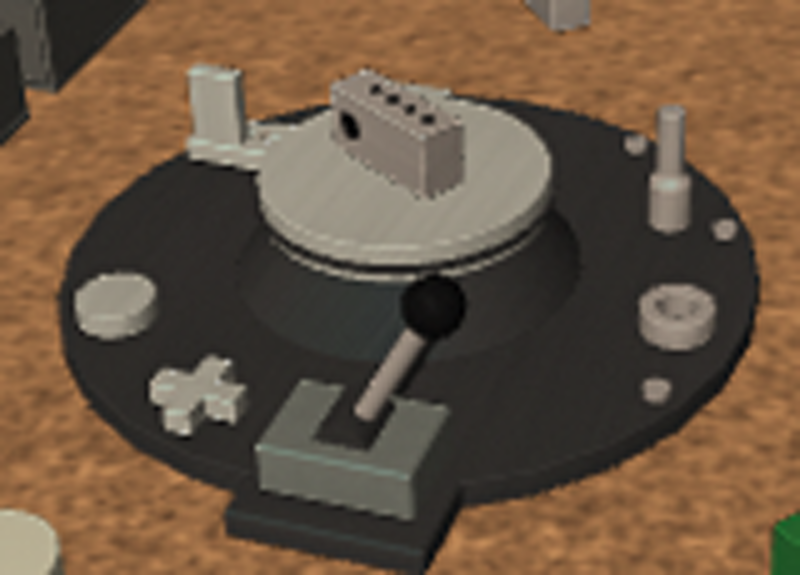

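```bash
cat > m.py <<'E'
from h import *
from scipy.optimize import least_squares
ks,kd=cal("scene"),cal("side")
P=[(70,onz((328.6,248),ks,.025)),(35,onz((328.2,271.2),ks,.024)),(-35,onz((271.3,298.4),ks,.024)),(-70,onz((237,288.3),ks,.024)),(70,onz((218.4,258.4),kd,.024)),(35,onz((202.1,240.2),kd,.024))]
f=lambda x:np.concatenate([x[:2]+.142*np.array([np.cos(np.radians(a)+x[2]),np.sin(np.radians(a)+x[2])])-p[:2] for a,p in P])
r=least_squares(f,[.55,.03,0]); print(r.x.round(4),(r.fun*1e3).round(1))
cx,cy,yaw=r.x
def S2W(x,y,z): c,s=np.cos(yaw),np.sin(yaw); return np.array([cx+c*x-s*y,cy+s*x+c*y,z])
E
python3 - <<'E'
from m import *
for n,t in (("side",(223.5,194)),("scene",(295.8,256.5))):
    p=onz(t,cal(n),.105); d=p[:2]-[cx,cy]; print("tab",p.round(4),np.hypot(*d),np.arctan2(d[1],d[0])-yaw)
for x in (-.0735,.0035): print("knob",S2W(x,.155,.107),proj(S2W(x,.155,.107),kd))
print("cross",S2W(.142*np.cos(1.2217),.142*np.sin(1.2217),.015))
for a in (0,.5,1.2217): print("tabmid",a,S2W(.098*np.cos(a),.098*np.sin(a),.08), np.degrees(a+yaw))
print("knobmeas",onz((266.8,241.2),kd,.107))
im=cv2.imread("pics/side0.png")
for u,z,nm in (((314,228),.015,"punch"),((315,246),.015,"ring"),((180,320),0,"jar"),((237,333),0,"turq")):
    print(nm,onz(u,kd,z))
o=bot.get_obs(); print(o["position"],o["tcp_rot"],o["finger_gap"],bot.grip_depth)
E
```

```text
[ 0.5553  0.0301 -0.0156] [-3.4  4.   0.5  1.1  0.1  1.1 -0.1  1.5  1.4 -4.2  1.6 -3.6]
tab [0.6479 0.0266 0.105 ] 0.09265649792614054 -0.022474266257911983
tab [0.6539 0.0215 0.105 ] 0.09895069613942162 -0.07196394572135593
knob [0.48422908 0.18625998 0.107     ] [[265.79275216 240.64043724]]
knob [0.56121971 0.18505853 0.107     ] [[230.18985943 234.39570068]]
cross [0.60594866 0.16279277 0.015     ]
tabmid 0 [0.65328968 0.02860288 0.08      ] -0.8940424058581828
tabmid 0.5 [0.64202734 0.07576805 0.08      ] 27.753847350682978
tabmid 1.2217 [0.59025521 0.12168661 0.08      ] 69.1042114252745
knobmeas [0.48167269 0.18754022 0.107     ]
punch [ 0.43506494 -0.02169918  0.015     ]
ring [0.4148966  0.05161591 0.015     ]
jar [0.6088933  0.33449382 0.        ]
turq [0.49239025 0.33393521 0.        ]
[6.24550276e-01 1.11403037e-05 2.30619503e-01] [[-4.98738043e-06  9.99999155e-01 -1.30022638e-03]
 [ 1.00000000e+00  4.99098703e-06  2.77057945e-06]
 [ 2.77706652e-06 -1.30022637e-03 -9.99999155e-01]] 0.9996625117881556 0.0187
```

The stand centre is (0.555, 0.030) with yaw −0.016, and the fit residuals are at most 4 mm. The tab is at about −0.05 rad, and both its radius and the predicted knob pixel match the description. The cross is in the +70° slot. I'll shut the fingers and come down behind the tab on its −y side.

```bash
python3 -m jog '[[[0.01,-0.006,0,0,0,0,0],[0.027,-0.014,0,0,0,0,0],[0.027,-0.014,0,0,0,0,0],[0.027,-0.014,0,0,0,0,0],[0.027,-0.014,-0.02,0,0,0,0],[0.027,-0.014,-0.05,0,0,0,0],[0.027,-0.014,-0.08,0,0,0,0],[0.027,-0.014,-0.09,0,0,0,0],[0.027,-0.014,-0.09,0,0,0,0]]]' 40
python3 - <<'E'
from h import *
for n in ("side","scene"):
    im,k=snap(n); u,v=proj([.62,0.03,.08],k)[0].astype(int); cv2.imwrite(f"pics/{n}1.png",cv2.resize(im[v-70:v+70,u-100:u+100],None,fx=2.1,fy=2.1)) 
cv2.imwrite("pics/b1.png",np.vstack([cv2.imread("pics/side1.png"),cv2.imread("pics/scene1.png")]))
E
```

```text
time_s: 1.0
position: [0.6507, -0.0138, 0.1399]
tcp_rot: [[-0.0, 1.0, -0.003], [1.0, 0.0, 0.0], [0.0, -0.003, -1.0]]
wrist_force: [0.4, -0.0, 0.5]
finger_gap: 0.001
grip_force: 0.0
```

View pics/b1.png

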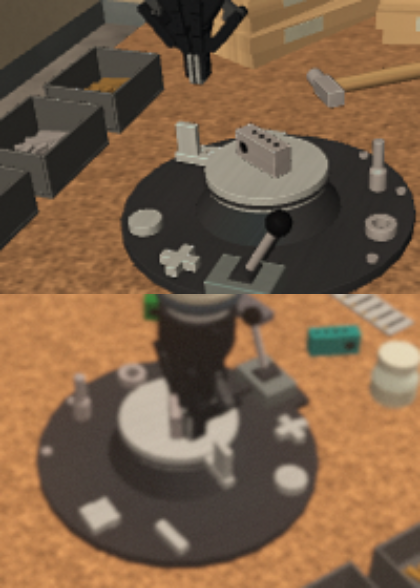

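The side crop shows the fingertips at about (195,75), above and on the −y side of the tab at (188,143). They are clear of the anvil and the knob. Next I'll descend and compute the pushing arc.

```bash
python3 -m jog '[[[0,0,-0.02,0,0,0,0],[0,0,-0.045,0,0,0,0],[0,0,-0.064,0,0,0,0],[0,0,-0.064,0,0,0,0],[0,0.003,-0.064,0,0,-2,0],[0,0.006,-0.064,0,0,-4,0],[0,0.009,-0.064,0,0,-4,0],[0,0.009,-0.064,0,0,-4,0]]]'
python3 - <<'E'
from m import *
p=np.array(bot.get_obs()["position"]); print(p)
for a in (-4,0,6,12,18,24,30,36,42,48,54,60,63,66,69.1):
    t=np.radians(a); q=np.array([cx,cy])+.098*np.array([np.cos(t),np.sin(t)])-.016*np.array([-np.sin(t),np.cos(t)]); print(a,(q-p[:2]).round(3),a+4)
E
```

```text
time_s: 1.9
position: [0.653, -0.0047, 0.079]
tcp_rot: [[0.068, 0.998, 0.002], [0.998, -0.068, 0.0], [0.0, 0.002, -1.0]]
wrist_force: [0.2, 0.5, -0.3]
finger_gap: -0.003
grip_force: 0.0
[ 0.5553  0.0301 -0.0156] [-3.4  4.   0.5  1.1  0.1  1.1 -0.1  1.5  1.4 -4.2  1.6 -3.6]
[ 0.65300939 -0.00465395  0.07901509]
-4 [-0.001  0.012] 0
0 [0.    0.019] 4
6 [0.001 0.029] 10
12 [0.001 0.04 ] 16
18 [0.   0.05] 22
24 [-0.002  0.06 ] 28
30 [-0.005  0.07 ] 34
36 [-0.009  0.079] 40
42 [-0.014  0.088] 46
48 [-0.02   0.097] 52
54 [-0.027  0.105] 58
60 [-0.035  0.112] 64
63 [-0.039  0.115] 67
66 [-0.043  0.118] 70
69.1 [-0.048  0.121] 73.1
```

```bash
python3 -m jog '[[[-0.001,0.006,0,0,0,0,0],[-0.001,0.012,0,0,0,0,0],[0,0.016,0,0,0,2,0],[0,0.019,0,0,0,4,0],[0.0,0.024,0,0,0,7,0],[0.001,0.029,0,0,0,10,0],[0.001,0.034,0,0,0,13,0],[0.001,0.04,0,0,0,16,0],[0.0,0.045,0,0,0,19,0],[0,0.05,0,0,0,22,0],[-0.001,0.055,0,0,0,25,0],[-0.002,0.06,0,0,0,28,0]]]'
python3 -m jog '[[[-0.001,0.005,0,0,0,3,0],[-0.003,0.01,0,0,0,6,0],[-0.005,0.0145,0,0,0,9,0],[-0.007,0.019,0,0,0,12,0],[-0.009,0.0235,0,0,0,15,0],[-0.012,0.028,0,0,0,18,0],[-0.015,0.0325,0,0,0,21,0],[-0.018,0.037,0,0,0,24,0],[-0.0215,0.041,0,0,0,27,0],[-0.025,0.045,0,0,0,30,0],[-0.025,0.045,0,0,0,30,0]]]'
cat > look.py <<'E'
from h import *
import sys
a=[]
for n in ("side","scene"):
    im,k=snap(n); cv2.imwrite(f"pics/{n}_{sys.argv[1]}.png",im); u,v=proj([.58,0.06,.06],k)[0].astype(int); print(n,u,v)
    a.append(cv2.resize(im[v-60:v+60,u-110:u+110],(770//2*2-220,300)))
cv2.imwrite(f"pics/b{sys.argv[1]}.png",np.vstack(a))
E
python3 look.py 2
```

```text
time_s: 3.1
position: [0.6505, 0.0551, 0.0775]
tcp_rot: [[-0.411, 0.912, 0.001], [0.912, 0.411, -0.001], [-0.001, 0.001, -1.0]]
wrist_force: [0.5, -3.1, 0.6]
finger_gap: 0.001
grip_force: 1.3
time_s: 4.2
position: [0.625, 0.1006, 0.0774]
tcp_rot: [[-0.811, 0.585, 0.0], [0.585, 0.811, 0.0], [-0.0, 0.0, -1.0]]
wrist_force: [0.0, -0.3, 0.2]
finger_gap: 0.001
grip_force: 0.0
side 245 221
scene 290 245
```

View pics/b2.png

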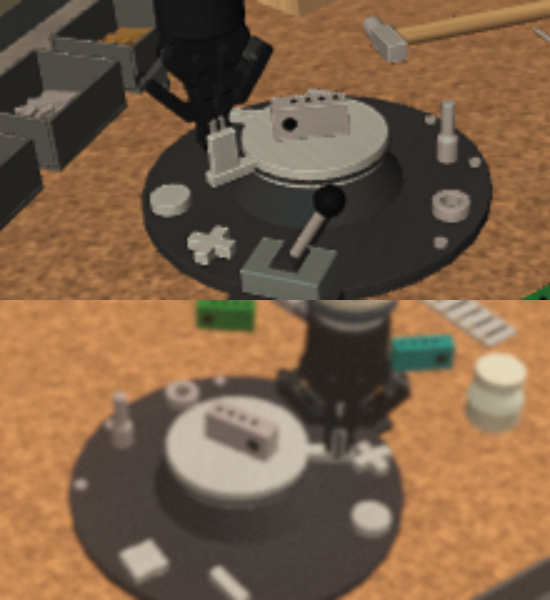

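The side crop shows the tab top at about (222,131), already carried well towards the cross at (211,244). The anvil sits centred on the disc. I'll measure the tab angle.

```bash
python3 - <<'E'
from m import *
for uv in ((222,130),(222,133)):
    p=onz((135+uv[0]/2.5,161+uv[1]/2.5),kd,.105); d=p[:2]-[cx,cy]; print(p,np.hypot(*d),np.degrees(np.arctan2(d[1],d[0])))
# spoke end bottom, z .061 , r 115 for trial angles
for a in (50,54,58,62): 
    t=np.radians(a); print(a,[((proj([cx+r*np.cos(t),cy+r*np.sin(t),z],kd)[0]-[135,161])*2.5).round() for r,z in ((.115,.067),(.111,.105),(.085,.105))])
p=np.array(bot.get_obs()["position"][:2])-[cx,cy]; print(np.hypot(*p),np.degrees(np.arctan2(p[1],p[0])))
E
```

```text
[ 0.5553  0.0301 -0.0156] [-3.4  4.   0.5  1.1  0.1  1.1 -0.1  1.5  1.4 -4.2  1.6 -3.6]
[0.61039681 0.10790447 0.105     ] 0.09531021380058896 54.685659747845854
[0.60826125 0.11263409 0.105     ] 0.09803732863362671 57.302833267163706
50 [array([202., 169.]), array([202., 132.]), array([228., 123.])]
54 [array([206., 173.]), array([206., 135.]), array([231., 126.])]
58 [array([211., 177.]), array([210., 139.]), array([235., 128.])]
62 [array([216., 180.]), array([216., 142.]), array([239., 131.])]
0.09886253001933938 45.1808556240665
```

```bash
python3 -m jog '[[[-0.003,0.0025,0,0,0,2,0],[-0.0055,0.005,0,0,0,4,0],[-0.008,0.007,0,0,0,6,0],[-0.0105,0.009,0,0,0,8,0],[-0.0135,0.0107,0,0,0,10,0],[-0.016,0.0125,0,0,0,12,0],[-0.0175,0.0137,0,0,0,13,0],[-0.019,0.0147,0,0,0,14,0],[-0.019,0.0147,0,0,0,14,0],[-0.019,0.0147,0,0,0,14,0]]]'
python3 look.py 3
python3 - <<'E'
from m import *
p=np.array(bot.get_obs()["position"][:2])-[cx,cy]; print(np.hypot(*p),np.degrees(np.arctan2(p[1],p[0])))
for a in (62,66,69,72,75): 
    t=np.radians(a); print(a,[((proj([cx+r*np.cos(t),cy+r*np.sin(t),z],kd)[0]-[135,161])*2.5).round() for r,z in ((.115,.067),(.111,.105),(.085,.105))])
E
```

```text
time_s: 5.3
position: [0.6061, 0.1148, 0.0774]
tcp_rot: [[-0.927, 0.375, 0.0], [0.375, 0.927, 0.0], [-0.0, 0.0, -1.0]]
wrist_force: [0.5, -0.3, 0.9]
finger_gap: 0.0
grip_force: 0.8
side 245 221
scene 290 245
[ 0.5553  0.0301 -0.0156] [-3.4  4.   0.5  1.1  0.1  1.1 -0.1  1.5  1.4 -4.2  1.6 -3.6]
0.0986634173975043 58.984051869440734
62 [array([216., 180.]), array([216., 142.]), array([239., 131.])]
66 [array([222., 184.]), array([221., 145.]), array([243., 133.])]
69 [array([226., 186.]), array([226., 147.]), array([247., 135.])]
72 [array([231., 188.]), array([231., 149.]), array([251., 136.])]
75 [array([237., 190.]), array([236., 151.]), array([255., 138.])]
```

View pics/b3.png

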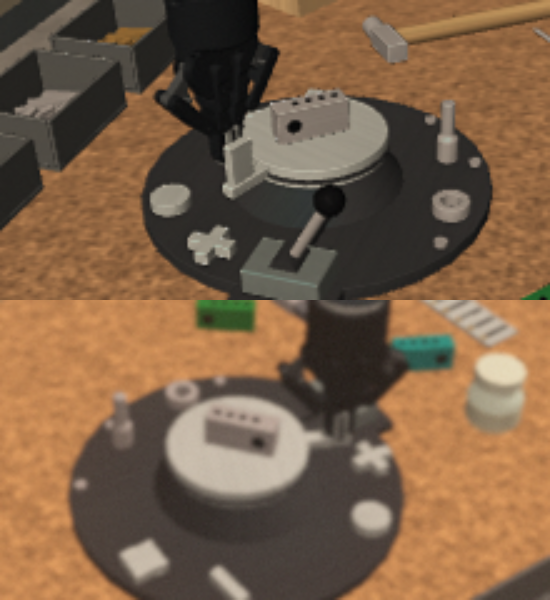

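The tab is at about 69–70°, in line with the cross: the spoke end is at about (228,190) in the side crop, against (226,186) predicted for 69°. I'll back off, lift, and go round to the −x side of the knob.

```bash
python3 -m jog '[[[0.01,-0.004,0,0,0,0,0],[0.02,-0.008,0,0,0,0,0],[0.02,-0.008,0.03,0,0,0,0],[0.02,-0.008,0.07,0,0,0,0],[0.02,-0.008,0.11,0,0,0,0],[0.0,0,0.14,0,0,0,0],[-0.04,0.01,0.14,0,0,6,0],[-0.08,0.03,0.14,0,0,12,0],[-0.12,0.05,0.14,0,0,18,0],[-0.16,0.072,0.14,0,0,22,0],[-0.182,0.072,0.14,0,0,22,0],[-0.182,0.072,0.14,0,0,22,0]]]'
python3 -m jog '[[[0,0,-0.03,0,0,0,0],[0,0,-0.06,0,0,0,0],[0,0,-0.09,0,0,0,0],[0,0,-0.11,0,0,0,0],[0,0,-0.12,0,0,0,0],[0,0,-0.12,0,0,0,0]]]'
python3 look.py 4
```

```text
time_s: 6.6
position: [0.4218, 0.1867, 0.2173]
tcp_rot: [[-1.0, -0.002, -0.002], [-0.002, 1.0, -0.001], [0.002, -0.001, -1.0]]
wrist_force: [0.8, 0.3, -0.2]
finger_gap: -0.001
grip_force: 0.0
time_s: 7.2
position: [0.4243, 0.1862, 0.0962]
tcp_rot: [[-1.0, 0.001, -0.002], [0.001, 1.0, -0.001], [0.002, -0.001, -1.0]]
wrist_force: [-0.3, -0.2, 1.0]
finger_gap: 0.005
grip_force: 0.0
side 245 221
scene 290 245
```

View pics/b4.png

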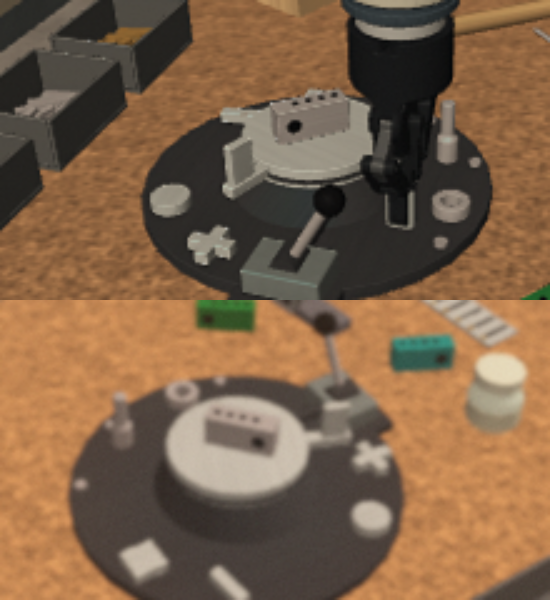

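The tab stayed at the cross. The knob is at (329,201) in the side crop, and the fingers stand on its −x side at knob height. Now I'll push it over along +x.

```bash
python3 -m jog '[[[0.015,0,0.002,0,0,0,0],[0.025,0,0.002,0,0,0,0],[0.035,0,0.002,0,0,0,0],[0.045,0,0.002,0,0,0,0],[0.055,0,0.002,0,0,0,0],[0.065,0,0.002,0,0,0,0],[0.075,0,0.002,0,0,0,0],[0.085,0,0.002,0,0,0,0],[0.093,0,0.002,0,0,0,0],[0.1,-0.001,0.002,0,0,0,0],[0.105,-0.001,0.002,0,0,0,0],[0.107,-0.001,0.002,0,0,0,0]]]'
python3 -m jog '[[[0.001,0,0,0,0,0,0],[0.002,0,0,0,0,0,0],[0.003,0,0,0,0,0,0],[0.004,0,0,0,0,0,0],[0.005,0,0,0,0,0,0],[0.005,0,0,0,0,0,0]]]'
python3 look.py 5
```

```text
time_s: 8.5
position: [0.5314, 0.1856, 0.0992]
tcp_rot: [[-1.0, 0.0, -0.0], [0.0, 1.0, -0.0], [0.0, -0.0, -1.0]]
wrist_force: [-1.4, 0.1, -0.8]
finger_gap: 0.004
grip_force: 0.4
time_s: 9.1
position: [0.5362, 0.1857, 0.0993]
tcp_rot: [[-1.0, -0.0, 0.0], [-0.0, 1.0, 0.0], [-0.0, 0.0, -1.0]]
wrist_force: [-1.7, -0.1, -0.6]
finger_gap: -0.002
grip_force: 0.3
side 245 221
scene 290 245
```

View pics/b5.png

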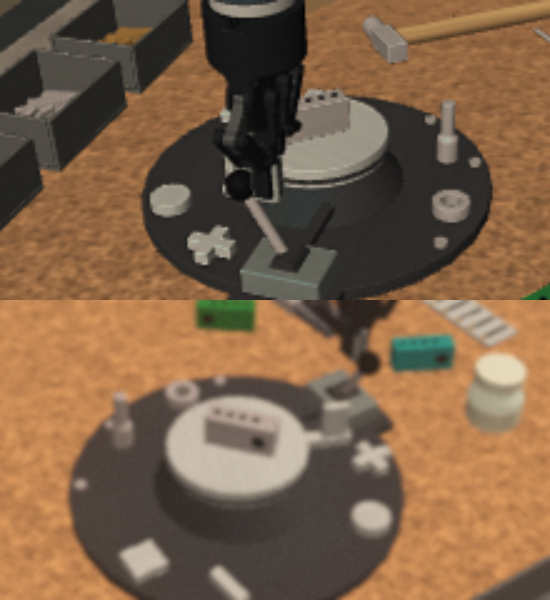

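The knob is at (238,184) in the side crop, and fully over is predicted at (238,184). I'll nudge it 2 mm more for margin, then retreat.

```bash
python3 -m jog '[[[0.001,0,0,0,0,0,0],[0.002,0,0,0,0,0,0],[0.002,0,0,0,0,0,0],[0.002,0,0,0,0,0,0],[-0.005,0,0,0,0,0,0],[-0.02,0,0,0,0,0,0],[-0.05,0,0,0,0,0,0],[-0.08,0,0.01,0,0,0,0],[-0.08,0,0.05,0,0,0,0],[-0.08,0,0.09,0,0,0,0],[-0.08,0,0.12,0,0,0,0],[-0.08,0,0.12,0,0,0,0]]]'
python3 look.py 6
```

```text
time_s: 10.4
position: [0.4586, 0.1868, 0.2238]
tcp_rot: [[-1.0, -0.0, 0.008], [-0.0, 1.0, 0.003], [-0.008, 0.003, -1.0]]
wrist_force: [0.8, -0.0, -0.1]
finger_gap: 0.002
grip_force: 0.0
side 245 221
scene 290 245
```

View pics/b6.png

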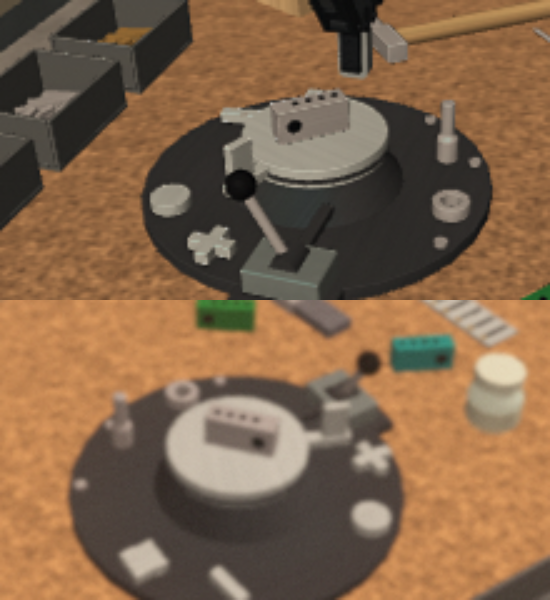

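The knob stays at (240,185), less than 0.05 rad from fully over. The tab still points at the cross, the anvil is centred on the disc, and the gripper is clear.

```bash
python3 -c "
from station import bot
print(bot.job_done())"
```

```text
the job is handed in; nothing more can be done
None
```

I handed the job in at about 10.5 s: by the last camera views, the tab points at the cross label (within about 2°), the brake lever is fully over, the anvil is undisturbed and the arm is clear; the hand-in returned no verdict.

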